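# Find the tired shock mount of the microscope plate

### The job

One of the three shock mounts on the microscope's isolation plate has gone soft. With the fingertips, press each mount's round rubber pad about half-way down and let it spring back, going from the robot's left to its right, then push the tag of the softest mount fully down. Leave the other two tags up, and do not pick up or push aside the loose things standing about.

Things in the scene. Friction and masses are not known exactly. Their poses are not given: they have to be found in the camera images.
- plate: fixed grey isolation plate 170 x 470 x 12 mm (its x, y, z) on the bench, carrying three outwardly identical bolted-on shock mounts in a row along its y, 165 mm apart (left is at its +y, the robot's left). Origin: centre of its underside. Each mount has a foot 130 x 64 mm along the plate's x, a round pad on its -x side (nearer the robot) and a tag on its +x side
- pad_left (a point): centre of the top face, when free, of the left mount's round black rubber pad, 48 mm across, on a coil spring over an aluminium cup; 76 mm above the bench. This point stays when the pad goes down. The pad goes straight down by 14 mm to its stop and springs back. In proportion to depth, the softest of the three springs takes about 7 N to the stop, the other two 18 to 20 N; which one is soft varies
- tag_left (a point): centre of the top, when up, of the left mount's tag, a steel T-shaped tab, head 14 x 28 mm (the plate's x, y) and 6 mm thick, in a black guide block whose top is 54 mm above the bench; tag top 78 mm above the bench, 70 mm from the pad's centre along the plate's +x. This point stays when the tag goes down. The tag goes straight down by 16 mm to its stop, stiffly (about 4 N), and stays where it is left
- pad_middle (a point): centre of the top face, when free, of the middle mount's round black rubber pad, 48 mm across, on a coil spring over an aluminium cup; 76 mm above the bench. This point stays when the pad goes down. The pad goes straight down by 14 mm to its stop and springs back. In proportion to depth, the softest of the three springs takes about 7 N to the stop, the other two 18 to 20 N; which one is soft varies
- tag_middle (a point): centre of the top, when up, of the middle mount's tag, a steel T-shaped tab, head 14 x 28 mm (the plate's x, y) and 6 mm thick, in a black guide block whose top is 54 mm above the bench; tag top 78 mm above the bench, 70 mm from the pad's centre along the plate's +x. This point stays when the tag goes down. The tag goes straight down by 16 mm to its stop, stiffly (about 4 N), and stays where it is left
- pad_right (a point): centre of the top face, when free, of the right mount's round black rubber pad, 48 mm across, on a coil spring over an aluminium cup; 76 mm above the bench. This point stays when the pad goes down. The pad goes straight down by 14 mm to its stop and springs back. In proportion to depth, the softest of the three springs takes about 7 N to the stop, the other two 18 to 20 N; which one is soft varies
- tag_right (a point): centre of the top, when up, of the right mount's tag, a steel T-shaped tab, head 14 x 28 mm (the plate's x, y) and 6 mm thick, in a black guide block whose top is 54 mm above the bench; tag top 78 mm above the bench, 70 mm from the pad's centre along the plate's +x. This point stays when the tag goes down. The tag goes straight down by 16 mm to its stop, stiffly (about 4 N), and stays where it is left
- spring_p (a joint): how far one of the three pads is pressed down (m): 0 free, 0.014 at its stop. Which mount this reading belongs to varies and is not told
- spring_q (a joint): how far one of the three pads is pressed down (m): 0 free, 0.014 at its stop. Which mount this reading belongs to varies and is not told
- spring_r (a joint): how far one of the three pads is pressed down (m): 0 free, 0.014 at its stop. Which mount this reading belongs to varies and is not told
- slide_u (a joint): how far one of the three tags is pushed down (m): 0 up, 0.016 fully down. Which mount this reading belongs to varies and is not told
- slide_v (a joint): how far one of the three tags is pushed down (m): 0 up, 0.016 fully down. Which mount this reading belongs to varies and is not told
- slide_w (a joint): how far one of the three tags is pushed down (m): 0 up, 0.016 fully down. Which mount this reading belongs to varies and is not told
- dropper: small amber dropper bottle, 32 mm across, 62 mm tall, standing on the plate between the left and middle mounts; loose bystander, origin at its underside
- slide_box: wooden slide box 81 x 33 x 35 mm, on the plate between the middle and right mounts; loose bystander, origin at its underside
- petri: glass dish 90 mm across, 18 mm tall, beyond the plate; loose bystander, origin at its underside
- beaker: small glass beaker 60 mm across, 75 mm tall, beyond the plate; loose bystander, origin at its underside
- screwdriver: screwdriver 150 mm long lying to the left of the plate; loose bystander, origin at its underside
- jar: amber jar 52 mm across, 60 mm tall, to the right of the plate; loose bystander, origin at its underside

How it is judged:
By the outcome, as a careful person would: the job done as asked, in the order asked, and still so for the second after the job is handed in, with the robot touching nothing.
It also fails if it takes over 42 s, if anything falls off the work surface, if the arm or the gripper's body presses on something with over 40 N, if the wrist force passes 120 N, or if a joint passes its speed limit or range.

### The arm

A 7-joint arm with a two-finger parallel gripper is mounted at the origin on the work surface. World frame = base frame: x ahead of the robot, y to its left, z up, the work surface at z = 0. Lengths are in m, angles in rad, forces in N, time in s.
With the tool pointing down it reaches from about 0.425 to 0.875 m from the base axis. Payload 4.7 kg.
Tool frame: the origin (TCP) lies midway between the tips of the shut fingers; the grasp point (between the pads) lies ctrl.grasp_offset behind it (ctrl.grasp_offset is the distance from the TCP to the grasp point, in m); z points along the fingers, y is the line along which they close (so a half turn about z gives the same grasp; the last joint's range is limited). The gripper opens to 87 mm and grips with 3 to 60 N. Pads are 19 mm wide; open, the fingers measure 117 mm over their backs; the gripper's body (75 mm by 190 mm) begins 51 mm behind the grasp point.
Start: joints at [1.159, 0.321, -0.07, 1.45, 0.023, 1.371, -0.057], TCP at [0.268, -0.592, 0.223] pointing down, gripper open.
Joint ranges: [-2.86, 2.86], [-0.3, 2.09], [-1.38, 1.24], [0.06, 2.45], [-1.56, 4.7], [0.09, 2.05], [-2.69, 2.69]. Speed limits (rad/s): [2.57, 2.57, 3.14, 3.14, 3.14, 3.14, 3.14].

### API

Orientations are given as a rotation vector (axis times angle).
In Python, from bench import ctrl gives the robot as it stands. The module is installed in compiled form; this text tells all that it offers.
- The arm moves only by the tool jog_arm, never from a script. Its argument "moves" is one flat list of numbers, 7 for each row, row after row: the shift along the tool's x, y, z in units of 30 cm (1.0 is 30 cm), then the turn, a rotation vector about the tool's x, y, z in units of 60 degrees (1.0 is 60 degrees), then the gripper's target within -1 to 1 (fully open at 1, half-way at 0, shut at -1). In form: [x, y, z, wx, wy, wz, fingers, x, y, z, wx, wy, wz, fingers, ...]. A call has exactly 8 rows; each row is the pose to reach, as a shift and turn from the pose commanded when the call began, along the tool's axes at that moment; what a row does not reach only later rows make up. A row lasts 1/8 s, in which the tool goes at most 62.5 mm and 10.7 degrees, less where a joint would pass 70% of its speed; a pose out of reach is approached as far as the arm can. A call with a number of a shift or a turn outside -1 to 1 is refused whole. A call with a gripper value outside its range is refused whole. The fingers move at their own pace and stop on an object; "newtons" is the grip in N (left out, the last holds). Time passes only in rows, so rows that repeat a pose let the fingers close, or fill a call up. It gives the time, the measured TCP pose, the force, the opening and the grip force at its end, in the units of the state.
- ctrl.get_state(): the state, without advancing time (a new reading comes with each control period).
- ctrl.get_image(name): name is "scene" or "top" or "wrist"; returns a dict with "pixels" (400x640x3 uint8, red, green, blue), "fx", "fy", "cx", "cy" (pixels), "xyz" and "rotation" of the camera in the world; the wrist camera has in their place "tool_from_camera" (4x4, takes a point from camera to tool coordinates, whose origin is the TCP and whose axes are the flange's). Camera axes: x right, y up, looking along -z (the intrinsics and any distortion apply to the point x, -y, -z); pixel columns grow to the right and rows downward; lengths in m; the calibration is good to about 2 mm. A picture is of the moment at which its call begins: read the wrist's pose just before it. There is no depth.
- ctrl.close_job(): hands the job in; it is judged then, once.
The state is a dict: "time": time; "joint_positions": joint angles; "qd": joint speeds; "joint_torque": joint torques, N m; "position": TCP position; "tool_rot": TCP orientation; "ft_force": force on the tool from outside, world axes, zero at the start; "torque": the same for the moment, N m; "grip_width": opening from 0.0 (shut) to 1.0 (fully open); "grip_force": force on a finger pad.
Only numpy, scipy, OpenCV 4.12 (cv2) and the standard library are available. Lean on these libraries where they do the work, as an engineer would, in place of code of your own. Each camera call takes 0.05 s, during which the arm holds its last target. There are 200 camera calls.

## Working session

There is one attempt and no reset: what is moved stays moved. The work goes in short steps, Python scripts to look and compute and a tool call to move; the robot and the scene stay as the last step left them, time stands still between calls to the robot, and variables do not carry over. Pictures are saved under pics/ and viewed, at most 10 in all, crops included, and the job is handed in when it is done.

Besides the shell and the picture viewer there is one more tool, called after ">>>" as a command line: name --argument value ..., lists and objects as JSON in quotes. jog_arm: Moves the arm, as the interface text tells. Its arguments: {"type":"object","properties":{"moves":{"type":"array"},"newtons":{"type":"number"}},"required":["moves"]}

```bash
mkdir -p pics; python3 - <<'E'
from bench import ctrl
import cv2,pickle
s=ctrl.get_state();print(s['time'],s['position'],s['tool_rot'],s['ft_force'],s['grip_width'],ctrl.grasp_offset)
for n in('top','scene'):
    im=ctrl.get_image(n);pickle.dump(im,open(n+'.pkl','wb'));cv2.imwrite(f'pics/{n}0.png',im['pixels'][:,:,::-1])
    print({k:v for k,v in im.items() if k!='pixels'})
E
```

```text
0.0 [ 0.26822495 -0.59145837  0.22144489] [-3.06882135e+00 -6.63535154e-01  8.00859341e-04] [0.08053748 0.45043231 0.37282394] 0.9965259131963724 0.0187
{'fx': 406.730302952766, 'fy': 406.730302952766, 'cx': 316.42384414531097, 'cy': 190.8544936082162, 'xyz': array([0.5313831 , 0.03682209, 1.39679756]), 'rotation': array([ 0.02711869, -0.0518078 , -1.55751875])}
{'fx': 369.08906594042855, 'fy': 369.08906594042855, 'cx': 318.29282680733115, 'cy': 202.6442781900644, 'xyz': array([ 1.21197879, -0.36622962,  0.63485267]), 'rotation': array([0.80611458, 0.45848566, 0.906597  ])}
```

View pics/top0.png

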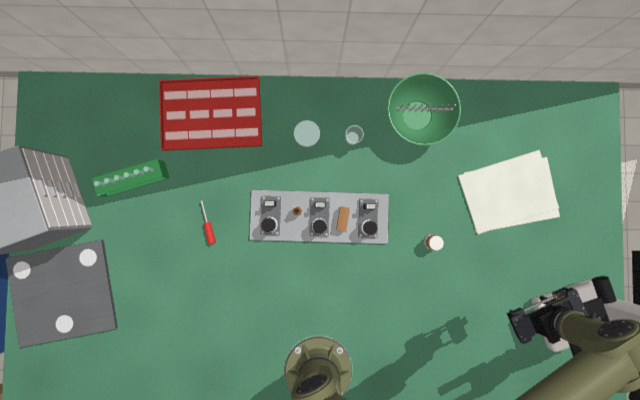

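View pics/scene0.png

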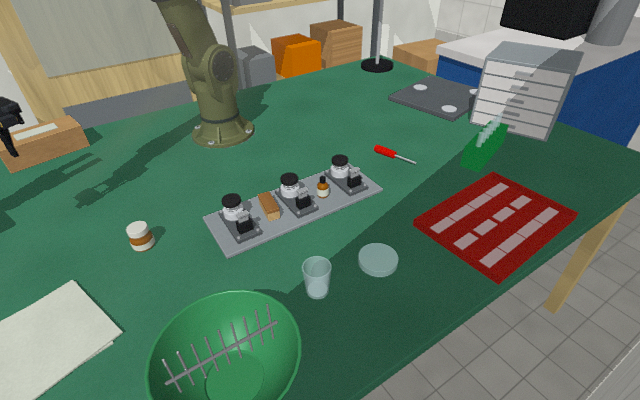

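The top view shows the plate at columns 250–388, rows 191–243, with the pads near (269,225), (320,227) and (370,229) and the tags above them near row 205. The dropper is at (297,211) and the slide box at (343,219).

```bash
cat > h.py <<'E'
import numpy as np,cv2
from scipy.spatial.transform import Rotation as R
def ray(im,uv,z,Rm=None,o=None):
    Rm=R.from_rotvec(im['rotation']).as_matrix() if Rm is None else Rm
    o=np.array(im['xyz']) if o is None else o
    uv=np.atleast_2d(uv).astype(float)
    d=np.c_[(uv[:,0]-im['cx'])/im['fx'],-(uv[:,1]-im['cy'])/im['fy'],-np.ones(len(uv))]@Rm.T
    return o+d*((z-o[2])/d[:,2])[:,None]
E
python3 - <<'E'
from h import *;import pickle
im=pickle.load(open('top.pkl','rb'));p=im['pixels']
hsv=cv2.cvtColor(p,cv2.COLOR_RGB2HSV)
m=((hsv[:,:,1]<60)).astype(np.uint8);m[:180]=0;m[255:]=0;m[:,:235]=0;m[:,400:]=0
m=cv2.morphologyEx(m,cv2.MORPH_CLOSE,np.ones((9,9)))
c=max(cv2.findContours(m,0,2)[0],key=cv2.contourArea);r=cv2.minAreaRect(c);print(r)
b=ray(im,cv2.boxPoints(r),.012);print(b.round(4));print('centre',b.mean(0))
for g in [(269,225),(320,227),(370,229)]: print(ray(im,g,.076).round(4))
for g in [(270,203),(320,205),(370,206)]: print(ray(im,g,.078).round(4))
cv2.imwrite('pics/crop.png',cv2.resize(p[180:255,235:400,::-1],None,fx=4.8,fy=4.8,interpolation=2))
E
```

```text
((318.66314697265625, 216.53472900390625), (138.87843322753906, 51.00712966918945), 1.7098139524459839)
[[ 0.4321  0.243   0.012 ]
 [ 0.6047  0.2414  0.012 ]
 [ 0.5968 -0.2322  0.012 ]
 [ 0.4234 -0.2276  0.012 ]]
centre [0.51426695 0.00615463 0.012     ]
[[0.4855 0.1683 0.076 ]]
[[0.481  0.0034 0.076 ]]
[[ 0.4765 -0.1589  0.076 ]]
[[0.5566 0.1662 0.078 ]]
[[0.5522 0.0043 0.078 ]]
[[ 0.551  -0.1582  0.078 ]]
```

View pics/crop.png

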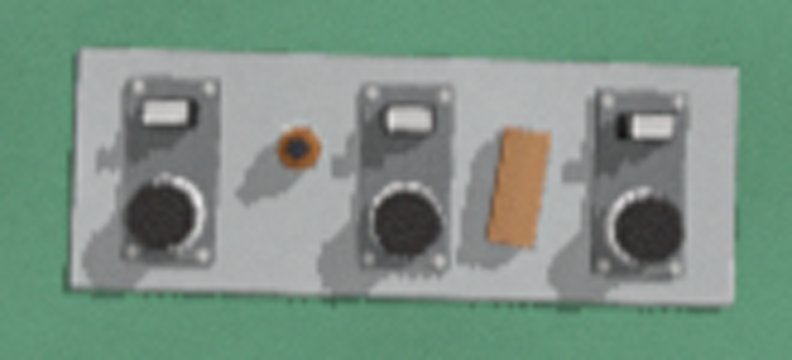

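Crop: the pads centre at crop (160,215), (407,223) and (648,229), the tags at (168,112), (410,119) and (652,126). The plate yaw is about -0.018. I'll now make a planning helper and set out.

```bash
cat > plan.py <<'E'
import sys
from h import *
from bench import ctrl
def plan(x,y,z,yaw=-.018,s=None):
    s=s or ctrl.get_state();T=R.from_rotvec(s['tool_rot'])
    d=T.inv().apply(np.array([x,y,z])-s['position'])/.3
    G=R.from_euler('z',yaw)*R.from_euler('x',np.pi)
    w=np.degrees((T.inv()*G).as_rotvec())/60
    print(np.round(d,3),np.round(w,3))
if __name__=='__main__':
    for a in sys.argv[1:]: plan(*map(float,a.split(',')))
E
python3 plan.py .458,-.29,.2
```

```text
[ 0.991 -0.654  0.073] [-0.002  0.     0.424]
```

>>> jog_arm --moves '[0.99,-0.654,0.07,0,0,0.424,-1,0.99,-0.654,0.07,0,0,0.424,-1,0.99,-0.654,0.07,0,0,0.424,-1,0.99,-0.654,0.07,0,0,0.424,-1,0.99,-0.654,0.07,0,0,0.424,-1,0.99,-0.654,0.07,0,0,0.424,-1,0.99,-0.654,0.07,0,0,0.424,-1,0.99,-0.654,0.07,0,0,0.424,-1]' --newtons 20

```text
time: 1.1
position: [0.4573, -0.2913, 0.2013]
tool_rot: [3.141, -0.029, -0.001]
ft_force: [-0.7, -0.4, -0.0]
grip_width: 0.175
grip_force: 0.0
```

```bash
python3 plan.py .475,-.02,.2 .4845,.169,.2
```

```text
[ 0.042 -0.905  0.004] [ 0.     0.001 -0.001]
[ 0.062 -1.536  0.003] [ 0.     0.001 -0.001]
```

>>> jog_arm --moves '[0.04,-0.97,0,0,0,0,-1,0.04,-0.97,0,0,0,0,-1,0.04,-0.97,0,0,0,0,-1,0.04,-0.97,0,0,0,0,-1,0.04,-0.97,0,0,0,0,-1,0.04,-0.97,0,0,0,0,-1,0.04,-0.97,0,0,0,0,-1,0.04,-0.97,0,0,0,0,-1]'

```text
time: 2.1
position: [0.4751, -0.0022, 0.2013]
tool_rot: [3.141, -0.035, -0.001]
ft_force: [-0.4, -0.5, 0.2]
grip_width: 0.006
grip_force: 0.0
```

```bash
python3 plan.py .4845,.169,.14; python3 - <<'E'
from bench import ctrl
import cv2,pickle
s=ctrl.get_state();im=ctrl.get_image('wrist');pickle.dump((s,im),open('w1.pkl','wb'))
cv2.imwrite('pics/w1.png',im['pixels'][:,:,::-1]);print(im['tool_from_camera'].round(3),s['position'],s['ft_force'])
E
```

```text
[ 0.019 -0.571  0.204] [ 0.     0.    -0.004]
[[-0.001  0.963  0.27   0.074]
 [ 1.     0.001 -0.001  0.001]
 [-0.001  0.27  -0.963 -0.162]
 [ 0.     0.     0.     1.   ]] [ 0.47513569 -0.00220415  0.20134507] [-0.40798708 -0.48864336  0.15051615]
```

View pics/w1.png

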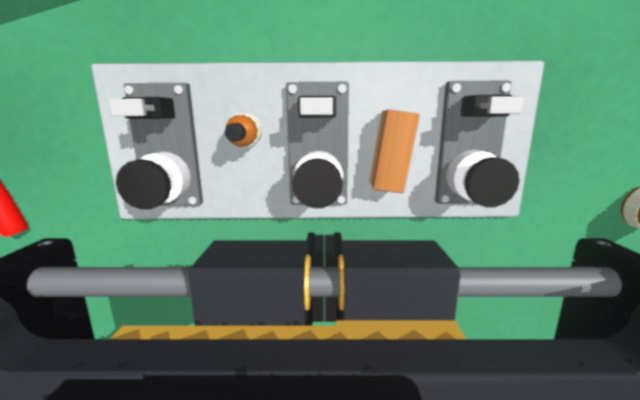

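Wrist view: the pad tops are at (145,183), (318,180) and (491,182), the tag tops at (129,107), (317,106) and (507,105). All of them are visible.

```bash
python3 - <<'E'
from h import *;import pickle
s,im=pickle.load(open('w1.pkl','rb'));T=R.from_rotvec(s['tool_rot']).as_matrix();M=im['tool_from_camera']
Rm=T@M[:3,:3];o=s['position']+T@M[:3,3]
m=(im['pixels'].max(2)<55).astype(np.uint8);m[:140]=0;m[215:]=0
m=cv2.morphologyEx(m,cv2.MORPH_OPEN,np.ones((9,9)))
for c in cv2.findContours(m,0,2)[0]:
    if cv2.contourArea(c)>900:
        e=cv2.fitEllipse(c);print('pad',e[0],e[1],ray(im,e[0],.076,Rm,o).round(4))
print(ray(im,[(129,107),(317,106),(507,105)],.078,Rm,o).round(4))
E
```

```text
[[ 5.583e-01  1.631e-01  7.800e-02]
 [ 5.554e-01  5.000e-04  7.800e-02]
 [ 5.524e-01 -1.638e-01  7.800e-02]]
```

>>> jog_arm --moves '[0.026,-0.568,0.1,0,0,0,-1,0.026,-0.568,0.2,0,0,0,-1,0.026,-0.568,0.3,0,0,0,-1,0.026,-0.568,0.373,0,0,0,-1,0.026,-0.568,0.373,0,0,0,-1,0.026,-0.568,0.373,0,0,0,-1,0.026,-0.568,0.373,0,0,0,-1,0.026,-0.568,0.373,0,0,0,-1]'

```text
time: 3.15
position: [0.4871, 0.1697, 0.0908]
tool_rot: [3.141, -0.031, 0.003]
ft_force: [0.9, -0.2, -0.1]
grip_width: 0.007
grip_force: 0.0
```

```bash
python3 plan.py .4865,.168,.077; python3 - <<'E'
from bench import ctrl
import cv2,pickle
s=ctrl.get_state();im=ctrl.get_image('wrist');pickle.dump((s,im),open('w2.pkl','wb'))
cv2.imwrite('pics/w2.png',im['pixels'][:,:,::-1]);print(s['position'],s['ft_force'])
E
```

```text
[-0.002  0.006  0.046] [ 0.    -0.002 -0.002]
[0.48705017 0.16966066 0.09077613] [ 0.92473602 -0.21084858 -0.12597233]
```

View pics/w2.png

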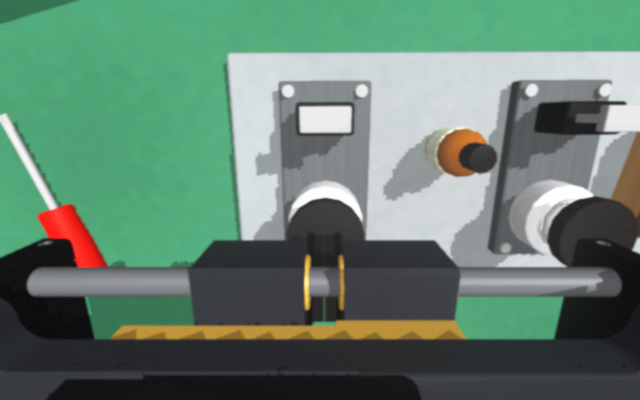

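The fingertips (column 324) line up with the left pad (column 325). Pressing it in steps.

>>> jog_arm --moves '[0,0,0.02,0,0,0,-1,0,0,0.04,0,0,0,-1,0,0,0.05,0,0,0,-1,0,0,0.055,0,0,0,-1,0,0,0.06,0,0,0,-1,0,0,0.06,0,0,0,-1,0,0,0.06,0,0,0,-1,0,0,0.06,0,0,0,-1]'

```text
time: 4.2
position: [0.4859, 0.1702, 0.0721]
tool_rot: [3.141, -0.028, -0.001]
ft_force: [-2.6, -2.0, 6.1]
grip_width: 0.006
grip_force: 3.1
```

>>> jog_arm --moves '[0,0,0.005,0,0,0,-1,0,0,0.01,0,0,0,-1,0,0,0.01,0,0,0,-1,0,0,0.01,0,0,0,-1,0,0,0.01,0,0,0,-1,0,0,0.01,0,0,0,-1,0,0,0.01,0,0,0,-1,0,0,0.01,0,0,0,-1]'

```text
time: 5.2
position: [0.4859, 0.1702, 0.0695]
tool_rot: [3.14, -0.029, -0.001]
ft_force: [-3.6, -1.7, 9.6]
grip_width: 0.008
grip_force: 4.8
```

Left is stiff (about 1.35 N/mm, 9.6 N at half-way). Releasing it and going over the middle pad.

>>> jog_arm --moves '[0,0,-0.07,0,0,0,-1,0,0,-0.12,0,0,0,-1,0,0.2,-0.12,0,0,0,-1,0,0.4,-0.12,0,0,0,-1,0,0.557,-0.12,0,0,0,-1,0,0.557,-0.12,0,0,0,-1,0,0.557,-0.07,0,0,0,-1,0,0.557,-0.07,0,0,0,-1]'

```text
time: 6.2
position: [0.4817, 0.0049, 0.088]
tool_rot: [-3.141, 0.024, 0.005]
ft_force: [-0.4, 0.7, 0.2]
grip_width: 0.002
grip_force: 0.0
```

```bash
python3 plan.py .4835,.003,.0725
```

```text
[0.006 0.006 0.052] [-0.001  0.003  0.002]
```

>>> jog_arm --moves '[0.006,0.006,0.02,0,0,0,-1,0.006,0.006,0.04,0,0,0,-1,0.006,0.006,0.05,0,0,0,-1,0.006,0.006,0.052,0,0,0,-1,0.006,0.006,0.052,0,0,0,-1,0.006,0.006,0.052,0,0,0,-1,0.006,0.006,0.052,0,0,0,-1,0.006,0.006,0.052,0,0,0,-1]'

```text
time: 7.2
position: [0.4849, 0.0017, 0.0741]
tool_rot: [-3.141, 0.028, -0.0]
ft_force: [-1.1, 1.6, 3.7]
grip_width: 0.005
grip_force: 1.6
```

>>> jog_arm --moves '[0,0,0.005,0,0,0,-1,0,0,0.01,0,0,0,-1,0,0,0.015,0,0,0,-1,0,0,0.017,0,0,0,-1,0,0,0.017,0,0,0,-1,0,0,0.017,0,0,0,-1,0,0,0.017,0,0,0,-1,0,0,0.017,0,0,0,-1]'

```text
time: 8.2
position: [0.485, 0.0016, 0.0696]
tool_rot: [3.141, -0.029, 0.0]
ft_force: [-2.9, 1.9, 9.4]
grip_width: 0.003
grip_force: 4.4
```

Middle is stiff too (about 1.3 N/mm). On to the right pad.

>>> jog_arm --moves '[0,0,-0.07,0,0,0,-1,0,0,-0.12,0,0,0,-1,0,0.2,-0.12,0,0,0,-1,0,0.4,-0.12,0,0,0,-1,-0.005,0.546,-0.12,0,0,0,-1,-0.005,0.546,-0.12,0,0,0,-1,-0.005,0.546,-0.07,0,0,0,-1,-0.005,0.546,-0.07,0,0,0,-1]'

```text
time: 9.2
position: [0.4791, -0.1605, 0.0881]
tool_rot: [-3.14, 0.025, 0.005]
ft_force: [-0.5, 0.0, -0.8]
grip_width: 0.003
grip_force: 0.0
```

```bash
python3 plan.py .4805,-.162,.0725
```

```text
[0.005 0.005 0.052] [-0.001  0.003  0.002]
```

>>> jog_arm --moves '[0.004,0.004,0.02,0,0,0,-1,0.004,0.004,0.04,0,0,0,-1,0.004,0.004,0.05,0,0,0,-1,0.004,0.004,0.053,0,0,0,-1,0.004,0.004,0.053,0,0,0,-1,0.004,0.004,0.053,0,0,0,-1,0.004,0.004,0.053,0,0,0,-1,0.004,0.004,0.053,0,0,0,-1]'

```text
time: 10.2
position: [0.4816, -0.1636, 0.0742]
tool_rot: [3.141, -0.029, 0.0]
ft_force: [-0.7, 1.5, 2.0]
grip_width: 0.004
grip_force: 0.7
```

>>> jog_arm --moves '[0,0,0.005,0,0,0,-1,0,0,0.01,0,0,0,-1,0,0,0.015,0,0,0,-1,0,0,0.017,0,0,0,-1,0,0,0.017,0,0,0,-1,0,0,0.017,0,0,0,-1,0,0,0.017,0,0,0,-1,0,0,0.017,0,0,0,-1]'

```text
time: 11.2
position: [0.4816, -0.1636, 0.069]
tool_rot: [3.141, -0.029, 0.0]
ft_force: [-0.0, 0.5, 3.3]
grip_width: 0.006
grip_force: 1.8
```

The right mount is soft (3.3 N at half-way). Releasing it and going above its tag.

>>> jog_arm --moves '[0,0,-0.07,0,0,0,-1,0,0,-0.12,0,0,0,-1,0.1,-0.005,-0.12,0,0,0,-1,0.2,-0.01,-0.12,0,0,0,-1,0.233,-0.01,-0.12,0,0,0,-1,0.233,-0.01,-0.12,0,0,0,-1,0.233,-0.01,-0.07,0,0,0,-1,0.233,-0.01,-0.07,0,0,0,-1]'

```text
time: 12.2
position: [0.5491, -0.1618, 0.088]
tool_rot: [-3.141, 0.029, 0.006]
ft_force: [-0.6, -0.8, -0.3]
grip_width: 0.003
grip_force: 0.0
```

```bash
python3 plan.py .5515,-.162,.062; python3 - <<'E'
from bench import ctrl
import cv2
im=ctrl.get_image('wrist');cv2.imwrite('pics/w3.png',im['pixels'][:,:,::-1])
E
```

```text
[0.008 0.    0.087] [-0.001  0.004 -0.001]
```

View pics/w3.png

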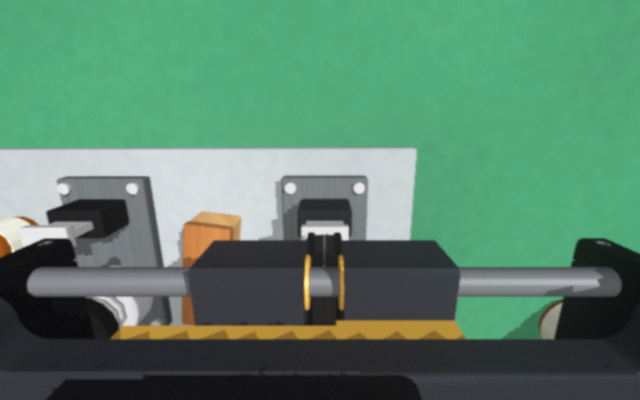

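The fingertips (column 324) are over the right tag (column 325). Pushing it down.

>>> jog_arm --moves '[0.008,0,0.02,0,0,0,-1,0.008,0,0.04,0,0,0,-1,0.008,0,0.055,0,0,0,-1,0.008,0,0.07,0,0,0,-1,0.008,0,0.08,0,0,0,-1,0.008,0,0.087,0,0,0,-1,0.008,0,0.09,0,0,0,-1,0.008,0,0.09,0,0,0,-1]'

```text
time: 13.25
position: [0.5541, -0.162, 0.0629]
tool_rot: [3.141, -0.029, 0.001]
ft_force: [1.2, -0.7, 0.9]
grip_width: 0.007
grip_force: 0.9
```

>>> jog_arm --moves '[-0.003,0,0.003,0,0,0,-1,-0.003,0,0.006,0,0,0,-1,-0.003,0,0.009,0,0,0,-1,-0.003,0,0.009,0,0,0,-1,-0.003,0,0.009,0,0,0,-1,-0.003,0,0.009,0,0,0,-1,-0.003,0,0.009,0,0,0,-1,-0.003,0,0.009,0,0,0,-1]'

```text
time: 14.25
position: [0.5541, -0.1619, 0.0623]
tool_rot: [3.14, -0.028, 0.004]
ft_force: [-1.5, 1.0, 12.4]
grip_width: 0.002
grip_force: 6.1
```

The tag is at its stop: 12 N and no further travel. Retracting.

>>> jog_arm --moves '[0,0,-0.1,0,0,0,-1,0,0,-0.2,0,0,0,-1,0,0,-0.3,0,0,0,-1,0,0,-0.4,0,0,0,-1,-0.2,0,-0.5,0,0,0,-1,-0.3,0,-0.5,0,0,0,-1,-0.3,0,-0.5,0,0,0,-1,-0.3,0,-0.5,0,0,0,-1]'

```text
time: 15.25
position: [0.4629, -0.16, 0.2098]
tool_rot: [-3.141, 0.029, 0.001]
ft_force: [0.3, 0.0, 0.5]
grip_width: 0.004
grip_force: 0.0
```

```bash
python3 - <<'E'
from bench import ctrl
import cv2
im=ctrl.get_image('wrist');cv2.imwrite('pics/w4.png',im['pixels'][:,:,::-1])
E
```

```text
(no output)
```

View pics/w4.png

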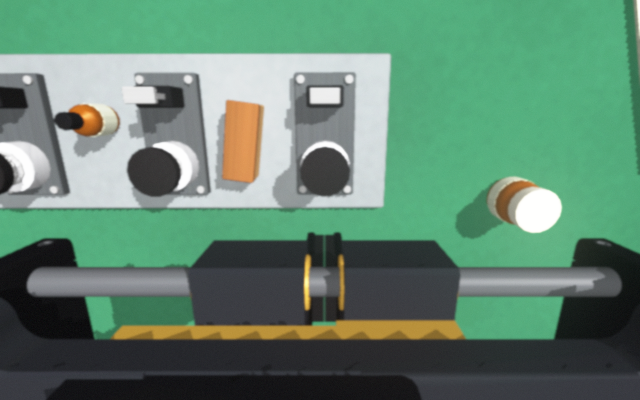

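The right tag (324,96) sits lower in its block, the middle tag (140,95) is still up, and the dropper, box and jar are undisturbed.

```bash
python3 -c "
from bench import ctrl
print(ctrl.close_job())"
```

```text
the job is handed in; nothing more can be done
None
```

I pressed the three pads from left to right; the right mount was the soft one (3.3 N at half-way, against about 9.5 N for the other two), so I pushed its tag down to its stop, left the other two tags alone, and handed the job in at about 15 s.

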